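Close and clamp the anaerobic jar

ROBOT

A 6-joint arm with a two-finger parallel gripper is mounted at the origin on the work surface; the furniture and walls round the work are solid. World frame = base frame: x ahead of the robot, y to its left, z up, the work surface at z = 0. Lengths are in m, angles in rad, forces in N, time in s.
With the tool pointing down it reaches from about 0.275 to 0.85 m from the base axis. Payload 5.2 kg.
Tool frame: the origin (TCP) lies on the front face of the gripper's body, between the roots of the fingers; the fingertips stand 73 mm ahead of it and the grasp point (between the pads) lies 54 mm ahead of it; z points along the fingers, y is the line along which they close (so a half turn about z gives the same grasp; the last joint's range is limited). The gripper opens to 85 mm and grips with 20 to 120 N. Pads are 22 mm wide; open, the fingers measure 114 mm over their backs; the gripper's body (76 mm by 85 mm) begins 54 mm behind the grasp point. The pads swing forward as they close: fully open they stand 13 mm farther back than shut.
Start: joints at [-1.313, 0.259, 1.535, -0, 1.348, -0.203], TCP at [0.245, -0.493, 0.304] pointing down, gripper open.
Joint ranges: [-3.14, 3.14], [-0.91, 2.08], [0.19, 2.58], [-1.22, 4.36], [0.22, 2.71], [-3.12, 3.12]. Speed limits (rad/s): [2.57, 2.57, 3.14, 3.14, 3.14, 3.14].

INTERFACE

Orientations are given as a rotation vector (axis times angle).
In Python, from workcell import bot gives the robot as it stands.
- The arm moves only by the shell command python3 -m crank 'ROWS' [FORCE]. ROWS is JSON, a list of rows, each a list of 7 numbers: the turn, a rotation vector about the tool's x, y, z in degrees, then the shift along the tool's x, y, z in cm, then the closure, from -1 (fully open) to 1 (shut). A call has 1 to 10 rows; each row shifts and turns the commanded pose from where the row before left it, along the tool's axes as they then stand; what a row does not reach is not made up. A row lasts 1/8 s, in which the tool goes at most 62.5 mm and 10.7 degrees, less where a joint would pass 70% of its speed; a pose out of reach is approached as far as the arm can. A call is refused whole if a number of a shift passes 6.25 or a number of a turn 10.7, either way. A call with a gripper value outside its range is refused whole. The fingers move at their own pace and stop on an object; FORCE is the grip in N (left out, the last holds). Time passes only in rows, so rows that do not move let the fingers close. It gives the time, the measured TCP pose, the force, the opening and the grip force at its end, in the units of the state.
- bot.read_state(): the state, without advancing time (a new reading comes with each control period).
- bot.camera(name): name is "side" or "top" or "wrist"; returns the picture (384x512x3 uint8, red, green, blue); there is no depth.
- bot.camera_model(name): a dict with "fx", "fy", "cx", "cy" (pixels), "k1" (the pictures are not rectified: a ray, as slopes to the right and down, at radius r is drawn at 1 + k1 r^2 times it, then the intrinsics apply), "world_to_cam" (4x4, takes a point from world to camera coordinates). Camera axes: x right, y down, z forward; pixel columns grow to the right and rows downward; lengths in m; the calibration is good to about 2 mm. A picture is of the moment at which its call begins: read the wrist's pose just before it. camera_model takes no time and is no camera call; for the wrist camera it gives the pose at the moment of the call.
- bot.hand_in(): hands the job in; it is judged then, once.
The state is a dict: "time_s": time; "joints": joint angles; "joint_vel": joint speeds; "joint_efforts": joint torques, N m; "eef_pos": TCP position; "orientation": TCP orientation; "ft_force": force on the tool from outside, world axes, zero at the start; "torque": the same for the moment, N m; "finger_gap": finger opening in m; "grasp_force": force on a finger pad.
Only numpy, scipy, OpenCV 4.12 (cv2) and the standard library are available. Lean on these libraries where they do the work, as an engineer would, in place of code of your own. Each camera call takes 0.05 s, during which the arm holds its last target. There are 200 camera calls.

TASK

Close the anaerobic jar over its stack of dishes: put the loose white lid squarely into the jar's mouth, swing the blue clamp arm over it as far as its stop, and screw the black knob down (clockwise from above) until the foot holds the lid snugly on its orange gasket, firmly but without overtightening. Leave everything else as it is and let go.

Things in the scene. Friction and masses are not known exactly. Their poses are not given: they have to be found in the camera images.
- jar_stand: clear jar, outer diameter 112 mm, with three dishes inside, fixed on a grey base plate (216x136x12). Origin: on the table under the jar's axis; z up; x points from there to the steel post (diameter 22, axis at x = 85, y = 0) that carries the blue swing arm. The arm lies 138 to 174 above the table
- jar_mouth (a point): centre of the jar's rim, on the jar's axis, 84 mm above the table. The opening is 104 wide. The springy orange gasket ring round it stands 3 to 6 proud of the rim (it differs from jar to jar); the lid's plate rests on it
- lid: loose white lid, about 0.2 kg, lying right way up. Origin: centre of the underside of its chamfered spigot (diameter 96 mm, 8 deep), which drops into the mouth; seated, the origin is 79 to 82 above the table. Above the spigot the plate (diameter 124, z 8 to 16) with a vent stub near its edge (to z 26), and the boss
- lid_boss (a point): centre of the flat top of the lid's central round boss (diameter 30 mm, 22 tall, 38 above the lid's origin): grip the boss to carry the lid; the clamp foot presses here
- clamp_arm (a joint): swing of the blue arm about the post, rad: 0 = closed at its stop, screw over the jar's axis, arm pointing along the jar_stand's -x from the post; grows counterclockwise from above as it opens; starts at about 1.35 to 1.75. Stiff (about 0.35 N m of friction); stays where it is left
- swing_peg (a point): middle of the upright round black peg (diameter 17 mm, 34 tall) on the free end of the arm, 155 from the post's axis, 180 above the table; pinch or push it to swing the arm
- clamp_screw: screw with round knurled black knob (diameter 46 mm, 26 tall). Origin: middle of the knob, on the axis, 85 from the post's axis, 70 from the peg; z up. Clockwise from above it sinks 24 a turn (3.82 per rad), else it rises: the grasp must follow. The foot (diameter 16) is 78 to 84 below the origin (lock-nutted, set differently on each stand), 4 to 19 above the seated lid at first
- foot_seat (a point): the spot the foot comes down on: jar's axis, about 118 mm above the table. Turning the free screw takes about 0.3 N m; once the foot bears the torque on the tool rises about 0.004 N m per N of foot force, which climbs some 180 N per rad. 25 to 65 N is snug, above 90 N the lid cracks. The screw does not unwind by itself
- dish_sample_2: clear petri dish, diameter 90 mm, 16 high, left of the lid: leave alone; origin under its centre
- vial_1: capped sample vial, diameter 21 mm, 48 high, right of the jar: leave standing; origin under its centre
- vial_3: second capped vial, same size, beside the first: leave standing; origin under its centre
- dropper_bottle: amber dropper bottle, diameter 36 mm, 106 high, right of the jar: leave standing; origin under its centre
Not all that is in view belongs to the job. There is more than one size of the lid; the job needs the larger.

How it is judged:
By the outcome, as a careful person would: the job done as asked, in the order asked, and still so for the second after the job is handed in, with the robot touching nothing.
It also fails if it takes over 72 s, if anything falls off the work surface, if the arm or the gripper's body presses on something with over 40 N, if the wrist force passes 120 N, or if a joint passes its speed limit or range.

## Working session

There is one attempt and no reset: what is moved stays moved. The work goes in short steps, Python scripts to look and compute and a shell command to move; the robot and the scene stay as the last step left them, time stands still between calls to the robot, and variables do not carry over. Pictures are saved under pics/ and viewed, at most 13 in all, crops included, and the job is handed in when it is done.

```bash
ls; mkdir -p pics
python3 - <<'E'
from workcell import bot
import cv2,numpy as np
np.set_printoptions(precision=4,suppress=True)
for n in("top","side"):
    im=bot.camera(n); cv2.imwrite(f"pics/{n}0.png",im[:,:,::-1]); m=bot.camera_model(n)
    print(n,m["fx"],m["cx"],m["cy"],m["k1"]); print(np.array(m["world_to_cam"]))
print(bot.read_state())
E
```

```text
pics
top 369.2000478381546 250.50602905458686 192.50765744675218 -0.10043322987530509
[[ 0.0169 -0.9998  0.0062  0.0291]
 [-0.973  -0.0179 -0.2299  0.4815]
 [ 0.23   -0.0022 -0.9732  1.2245]
 [ 0.      0.      0.      1.    ]]
side 432.63648804457455 252.39858974671634 187.299776766127 0.020592304875635133
[[-0.9944 -0.104   0.0201  0.4527]
 [-0.0834  0.6513 -0.7542  0.1464]
 [ 0.0653 -0.7516 -0.6563  1.1614]
 [ 0.      0.      0.      1.    ]]
{'time_s': 0.1, 'joints': array([-1.3128,  0.2593,  1.536 , -0.    ,  1.348 , -0.2028]), 'joint_vel': array([ 0.0004, -0.0003, -0.0039, -0.0013, -0.0019,  0.0013]), 'joint_efforts': array([  0.0031, -44.6973, -29.1247,  -0.0001,   0.0063,   0.    ]), 'eef_pos': array([ 0.2445, -0.4923,  0.3031]), 'orientation': array([-3.0569, -0.717 ,  0.0001]), 'ft_force': array([ 0.6641,  0.1654, -0.3686]), 'torque': array([0.0382, 0.0297, 0.0259]), 'grasp_force': 0.0, 'finger_gap': 0.0854379464382565}
```

View pics/top0.png

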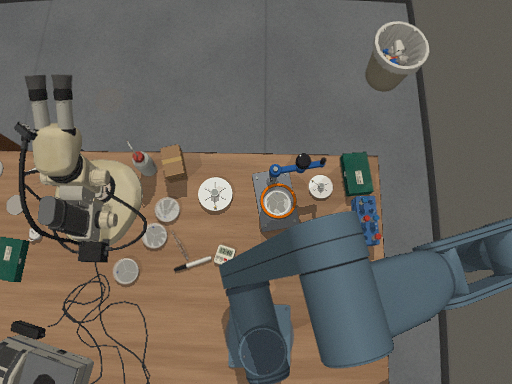

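View pics/side0.png

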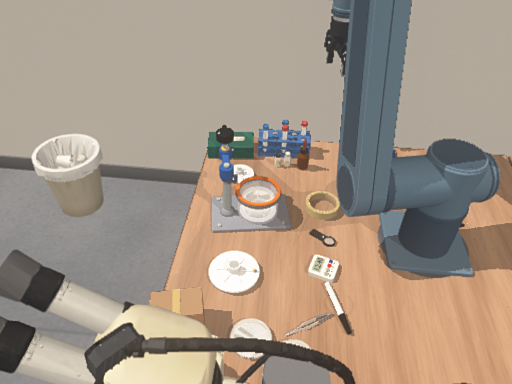

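The top view shows the large lid candidate at (215,195), the small lid at (320,187), the jar at (278,202), the post at about (275,170), the knob at (303,161) and the peg at (322,162). A petri dish sits at (167,210). In the side view the large lid is at (234,271) and the small one at (243,173), behind the jar. I choose the large one and will check it in a crop.

```bash
cat > h.py <<'E'
from workcell import bot
import cv2,numpy as np
from scipy.spatial.transform import Rotation as R
np.set_printoptions(precision=4,suppress=True)
def ray(m,u,v):
    d=np.array([(u-m["cx"])/m["fx"],(v-m["cy"])/m["fy"]]); s=d.copy()
    for _ in range(20): s=d/(1+m["k1"]*(s@s))
    T=np.array(m["world_to_cam"]); return -T[:3,:3].T@T[:3,3], T[:3,:3].T@np.r_[s,1]
def atz(m,u,v,z):
    c,d=ray(m,u,v); return c+d*(z-c[2])/d[2]
def tri(*a):
    A=np.zeros((3,3));b=np.zeros(3)
    for m,u,v in a:
        c,d=ray(m,u,v); d/=np.linalg.norm(d); P=np.eye(3)-np.outer(d,d); A+=P;b+=P@c
    return np.linalg.solve(A,b)
def proj(m,p):
    T=np.array(m["world_to_cam"]); q=T[:3,:3]@np.asarray(p)+T[:3,3]; s=q[:2]/q[2]; s=s*(1+m["k1"]*(s@s))
    return np.array([m["fx"]*s[0]+m["cx"],m["fy"]*s[1]+m["cy"]])
def step(pos,tool_yaw=None):
    """shift in tool axes (cm) from the present TCP to pos"""
    s=bot.read_state(); return R.from_rotvec(s["orientation"]).inv().apply(np.array(pos)-s["eef_pos"])*100
E
python3 - <<'E'
import cv2,numpy as np
a=cv2.imread("pics/top0.png")[145:235,190:340]; b=cv2.imread("pics/side0.png")[115:305,195:315]
a=cv2.resize(a,None,fx=5,fy=5,interpolation=cv2.INTER_CUBIC)
cv2.imwrite("pics/topc.png",a)
b=cv2.resize(b,None,fx=3,fy=3,interpolation=cv2.INTER_CUBIC); cv2.imwrite("pics/sidec.png",b)
E
```

```text
(no output)
```

View pics/topc.png

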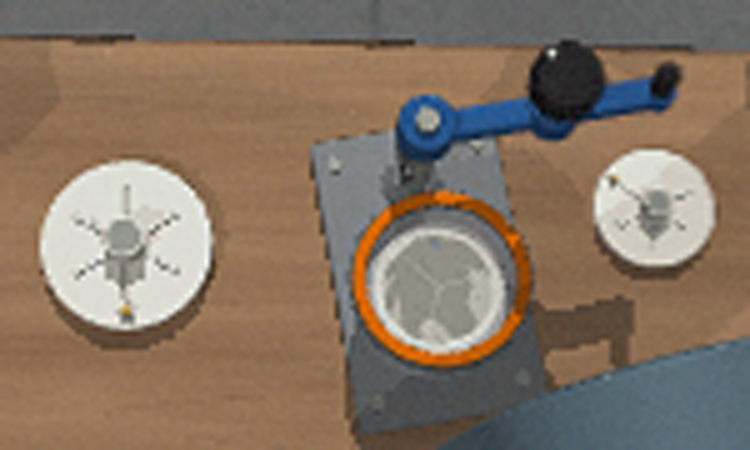

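View pics/sidec.png

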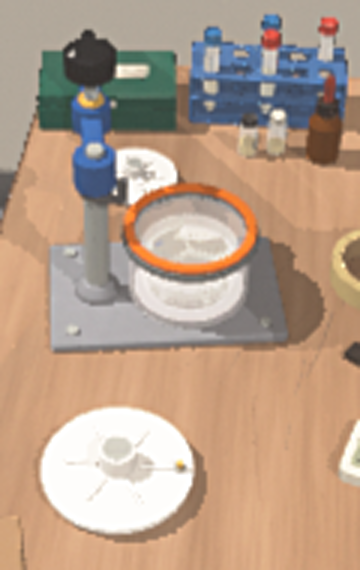

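The crops confirm the larger lid: plate about 173 px wide at top-crop (127,245), against 122 px for the small one at (654,208). It lies right way up with its boss at (124,237) and the vent toward the robot. The ring is at (442,279), the post cap at (428,119), the knob at (568,78) and the peg top at (668,72).

Run:
```python
from h import *
t=bot.camera_model("top"); s=bot.camera_model("side")
T=lambda x,y:(190+(x+.5)/5-.5,145+(y+.5)/5-.5)
S=lambda x,y:(195+(x+.5)/3-.5,115+(y+.5)/3-.5)
print("lid T,S",atz(t,*T(127,245),.014),atz(s,*S(117,469),.014))
print("boss",atz(t,*T(124,237),.038),atz(s,*S(117,446),.038),tri((t,*T(124,237)),(s,*S(117,446))))
print("lid width",atz(t,*T(40,245),.012)-atz(t,*T(213,245),.012))
print("ring",atz(t,*T(442,279),.086),atz(s,*S(190.5,230),.086))
print("ring width",atz(t,*T(354,279),.086)-atz(t,*T(531,279),.086))
print("post top",tri((t,*T(428,119)),(s,*S(96,150))))
print("post base",atz(s,*S(96,285),.02))
print("peg",atz(t,*T(668,72),.197)); 
j=(atz(t,*T(442,279),.086)+atz(s,*S(190.5,230),.086))/2
for z in (.21,.22,.23): print("knob",z,atz(t,*T(568,75),z))
print("knob tri",tri((t,*T(568,78)),(s,*S(90,60))))
# plate corners top at z .012
for c in [(314,145),(490,118),(548,395),(360,434)]: print("plate",atz(t,*T(*c),.012))
```

```text
lid T,S [0.4845 0.1646 0.014 ] [0.484  0.1674 0.014 ]
boss [0.4846 0.1646 0.038 ] [0.4844 0.1631 0.038 ] [0.4842 0.1645 0.0397]
lid width [-0.0023  0.1244  0.    ]
ring [ 0.4482 -0.0555  0.086 ] [ 0.4466 -0.0513  0.086 ]
ring width [-0.0021  0.1196  0.    ]
post top [ 0.5305 -0.0392  0.1791]
post base [ 0.532  -0.0374  0.02  ]
peg [ 0.5607 -0.1902  0.197 ]
knob 0.21 [ 0.5529 -0.1246  0.21  ]
knob 0.22 [ 0.5495 -0.123   0.22  ]
knob 0.23 [ 0.5462 -0.1215  0.23  ]
knob tri [ 0.5482 -0.1239  0.2129]
plate [0.562  0.0318 0.012 ]
plate [ 0.5851 -0.0966  0.012 ]
plate [ 0.3816 -0.1364  0.012 ]
plate [ 0.3518 -0.0038  0.012 ]
```

The estimates agree with the given sizes:
- **Lid:** (0.484, 0.1645), width 124 mm.
- **Jar:** (0.4475, -0.054), with the post 85 mm away in a direction of about 10°.
- **Peg:** 155 mm from the post, so the swing starts at about 1.59 rad.

I'll turn the tool to yaw 0 and pass over the jar for a wrist-camera check.

```bash
python3 -m crank '[[0,0,8.8,0,0,0,-1],[0,0,8.8,0,0,0,-1],[0,0,8.8,0,0,0,-1],[0,0,0,2.3,-5.7,-0.5,-1],[0,0,0,2.3,-5.7,-0.5,-1],[0,0,0,2.3,-5.7,-0.5,-1],[0,0,0,2.3,-5.7,0,-1],[0,0,0,2.3,-5.7,0,-1],[0,0,0,2.3,-5.7,0,-1],[0,0,0,2.3,-5.7,0,-1]]' 40
python3 -m crank '[[0,0,0,1,-4,0,-1],[0,0,0,0,0,0,-1]]'
python3 - <<'E'
from h import *
s=bot.read_state(); m=bot.camera_model("wrist"); im=bot.camera("wrist"); cv2.imwrite("pics/w1.png",im[:,:,::-1])
import pickle; pickle.dump(m,open("w1.pkl","wb"))
T=np.array(m["world_to_cam"]); print(R.from_rotvec(s["orientation"]).as_matrix(),s["time_s"],-T[:3,:3].T@T[:3,3],T[2,:3],proj(m,[.4475,-.054,.0875]),proj(m,[.4843,.1645,.038]),proj(m,[.531,-.0385,.175]))
E
```

```text
time_s: 1.35
eef_pos: [0.4058, -0.0917, 0.3189]
orientation: [3.141, -0.001, 0.0]
ft_force: [1.0, 0.3, -0.3]
finger_gap: 0.0855
grasp_force: 0.0
time_s: 1.6
eef_pos: [0.4155, -0.051, 0.3186]
orientation: [-3.141, -0.008, 0.001]
ft_force: [-0.4, 0.7, -0.3]
finger_gap: 0.0853
grasp_force: 0.0
[[ 1.      0.0051 -0.0006]
 [ 0.0051 -1.      0.0008]
 [-0.0006 -0.0008 -1.    ]] 1.6 [ 0.4954 -0.0513  0.388 ] [-0.3161 -0.0002 -0.9487] [260.9521 138.5987] [43.1854 94.5225] [235.8061  15.7476]
```

View pics/w1.png

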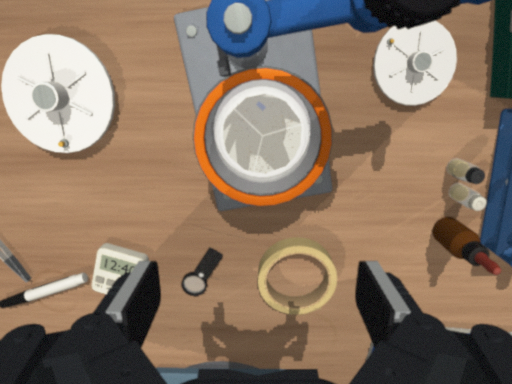

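The ring is seen at about (263,137.5), predicted (261,138.6). The post cap is at (238,18), and the lid's boss top at about (47,97), predicted (43,94.5). I'll refine with fits.

Run:
```python
from h import *
from scipy.optimize import least_squares
import pickle
m=pickle.load(open("w1.pkl","rb")); im=cv2.imread("pics/w1.png"); t=bot.camera_model("top"); it=cv2.imread("pics/top0.png")
def fit(m,mask,r,z):
    c=max(cv2.findContours(mask.astype(np.uint8),cv2.RETR_EXTERNAL,cv2.CHAIN_APPROX_NONE)[0],key=cv2.contourArea)
    P=np.array([atz(m,u,v,z)[:2] for u,v in cv2.convexHull(c)[:,0]])
    f=least_squares(lambda q:np.hypot(*(P-q[:2]).T)-q[2],[*P.mean(0),r],loss="soft_l1",f_scale=.001)
    return f.x
def org(i): h=cv2.cvtColor(i,cv2.COLOR_BGR2HSV); return (h[...,0]>4)&(h[...,0]<14)&(h[...,1]>200)&(h[...,2]>140)
def wht(i,b):
    h=cv2.cvtColor(i,cv2.COLOR_BGR2HSV); k=(h[...,1]<50)&(h[...,2]>170); q=np.zeros_like(k); q[b[1]:b[3],b[0]:b[2]]=1; return k&q
for z in(.084,.088): print("ring",fit(m,org(im),.058,z),fit(t,org(it),.058,z))
for z in (.012,.016): print("lid",fit(m,wht(im,(0,25,118,160)),.062,z),fit(t,wht(it,(190,170,240,220)),.062,z))
print(m["fx"],"post",[atz(m,238,18,z) for z in(.174,.18)],"boss",atz(m,47,96.5,.038))
```

```text
ring [ 0.4452 -0.0553  0.0601] [ 0.4179 -0.0783  0.032 ]
ring [ 0.4459 -0.0553  0.0593] [ 0.4172 -0.078   0.032 ]
lid [0.4825 0.1662 0.0624] [0.4862 0.1658 0.0609]
lid [0.4826 0.1639 0.0617] [0.4852 0.1654 0.0607]
345.1440605016313 post [array([ 0.53  , -0.0397,  0.174 ]), array([ 0.529, -0.04 ,  0.18 ])] boss [0.4823 0.1608 0.038 ]
```

```bash
python3 -m crank '[[0,0,0,1.7,-5.4,0,-1],[0,0,0,1.7,-5.4,0,-1],[0,0,0,1.7,-5.4,1,-1],[0,0,0,1.7,-5.4,4,-1],[0,0,0,0,0,5,-1],[0,0,0,0,0,0,-1]]'
python3 - <<'E'
from h import *
from scipy.optimize import least_squares
m=bot.camera_model("wrist"); im=bot.camera("wrist")[:,:,::-1].copy(); cv2.imwrite("pics/w2.png",im)
h=cv2.cvtColor(im,cv2.COLOR_BGR2HSV); k=((h[...,1]<50)&(h[...,2]>170)).astype(np.uint8)
c=max(cv2.findContours(k,cv2.RETR_EXTERNAL,cv2.CHAIN_APPROX_NONE)[0],key=cv2.contourArea)
P=np.array([atz(m,u,v,.014)[:2] for u,v in cv2.convexHull(c)[:,0]])
f=least_squares(lambda q:np.hypot(*(P-q[:2]).T)-q[2],[*P.mean(0),.062],loss="soft_l1",f_scale=.001);print(f.x, cv2.boundingRect(c), proj(m,[.4835,.1642,.038]))
E
```

```text
time_s: 2.4
eef_pos: [0.4797, 0.1559, 0.2192]
orientation: [3.14, -0.001, -0.015]
ft_force: [-1.0, -1.3, 0.7]
finger_gap: 0.0854
grasp_force: 0.0
[0.4825 0.1647 0.0619] (172, 100, 150, 145) [245.6284 184.1864]
```

View pics/w2.png

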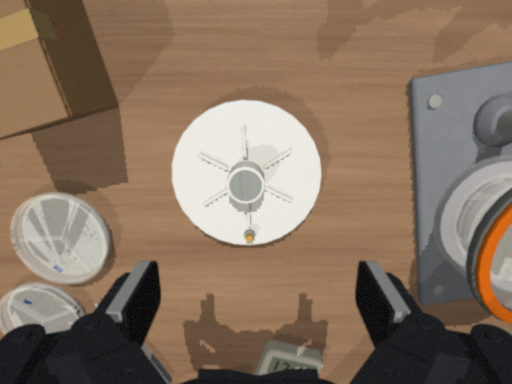

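The boss top at (246,184) matches the prediction of (245.6,184.2), so the lid is at about (0.483, 0.1645). Descending to grasp it.

```bash
python3 -c "
from h import *
print(step([.483,.1645,.09]),bot.read_state()['eef_pos'])"
```

```text
[ 0.2213 -0.89   13.1828] [0.4813 0.1557 0.2218]
```

```bash
python3 -m crank '[[0,0,0,0.2,-0.9,4,-1],[0,0,0,0,0,4,-1],[0,0,0,0,0,3,-1],[0,0,0,0,0,2,-1],[0,0,0,0,0,0,-1],[0,0,0,0,0,0,-1]]'
python3 -c "
from h import *
print(step([.483,.1645,.09]),bot.read_state()['eef_pos'])"
```

```text
time_s: 3.2
eef_pos: [0.4857, 0.1654, 0.0949]
orientation: [-3.141, 0.002, -0.006]
ft_force: [0.1, -0.2, -0.3]
finger_gap: 0.0858
grasp_force: 0.0
[-0.2714  0.0934  0.4935] [0.4857 0.1654 0.0949]
```

```bash
python3 -m crank '[[0,0,0,-0.2,0,0.4,-1],[0,0,0,0,0,0,0.9],[0,0,0,0,0,0,0.9],[0,0,0,0,0,0,0.9],[0,0,0,0,0,0,0.9],[0,0,0,0,0,0,0.9],[0,0,0,0,0,0,0.9]]' 50
python3 -c "
from h import *
print(bot.read_state()['eef_pos'])"
```

```text
time_s: 4.08
eef_pos: [0.482, 0.1662, 0.0892]
orientation: [-3.141, -0.0, -0.001]
ft_force: [-1.2, -1.1, 5.8]
finger_gap: 0.0281
grasp_force: 49.3
[0.482  0.1662 0.0892]
```

```bash
python3 -m crank '[[0,0,0,0,0,-2,0.9],[0,0,0,0,0,-4,0.9],[0,0,0,-1.2,0,-5,0.9],[0,0,0,-2.4,4,-1,0.9],[0,0,0,0,5,0,0.9],[0,0,0,0,5,0,0.9],[0,0,0,0,5,0,0.9],[0,0,0,0,2.9,0,0.9],[0,0,0,0,0,0,0.9],[0,0,0,0,0,0,0.9]]'
python3 - <<'E'
from h import *
m=bot.camera_model("wrist"); im=bot.camera("wrist")[:,:,::-1].copy(); cv2.imwrite("pics/w3.png",im)
im=bot.camera("side")[:,:,::-1].copy(); cv2.imwrite("pics/s3.png",im)
c=cv2.resize(im[100:240,180:320],None,fx=4,fy=4)
cv2.imwrite("pics/s3c.png",c)
import pickle; pickle.dump(m,open("w3.pkl","wb")); s=bot.read_state(); print(s["eef_pos"],s["finger_gap"],s["ft_force"])
E
```

```text
time_s: 5.32
eef_pos: [0.4455, -0.0525, 0.2084]
orientation: [-3.141, 0.001, 0.002]
ft_force: [0.2, -0.0, -2.0]
finger_gap: 0.0282
grasp_force: 50.0
[ 0.4456 -0.052   0.2085] 0.028278705456754136 [ 0.652   0.5078 -3.0535]
```

View pics/w3.png

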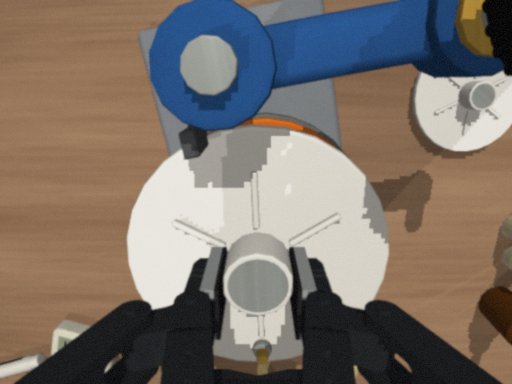

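The lid hangs level in the grip (boss top at (259,285)), with a ring arc just visible behind it at about (280,121).

Run:
```python
from h import *
import pickle
from scipy.optimize import least_squares
m=pickle.load(open("w3.pkl","rb"));im=cv2.imread("pics/w3.png")
print("boss",atz(m,259,285,.157))
h=cv2.cvtColor(im,cv2.COLOR_BGR2HSV); k=((h[...,1]<50)&(h[...,2]>100)).astype(np.uint8); k[:130]=0;k[290:]=0
E=[]
for v in range(170,290,4):
    u=np.where(k[v])[0]; u=u[(u>110)&(u<400)]; E+=[(u[0],v),(u[-1],v)]
P=np.array([atz(m,u,v,.133)[:2] for u,v in E])
f=least_squares(lambda q:np.hypot(*(P-q[:2]).T)-q[2],[*P.mean(0),.062],loss="soft_l1",f_scale=.001);print("plate",f.x)
o=(h[...,0]>4)&(h[...,0]<14)&(h[...,1]>200)&(h[...,2]>140); o[:110]=0;o[145:]=0
P=[]
for u in range(255,320,4):
    v=np.where(o[:,u])[0]
    if len(v): P.append(atz(m,u,v[0],.086)[:2])
P=np.array(P); 
for c in ([.4468,-.0548],[.446,-.054],[.448,-.055]): print(c,np.hypot(*(P-c).T).mean(),np.hypot(*(P-c).T)[[0,-1]])
print("post cap",atz(m,208,66,.178))
```

```text
boss [ 0.4468 -0.0536  0.157 ]
plate [ 0.4457 -0.0529  0.0616]
[0.4468, -0.0548] 0.05876519091863633 [0.0587 0.059 ]
[0.446, -0.054] 0.059683175336177695 [0.0595 0.0601]
[0.448, -0.055] 0.05756128549694092 [0.0575 0.0578]
post cap [ 0.5293 -0.0395  0.178 ]
```

```bash
python3 -m crank '[[0,0,0,0,0.12,1,0.9],[0,0,0,0,0,1,0.9],[0,0,0,0,0,0.6,0.9],[0,0,0,0,0,0.4,0.9],[0,0,0,0,0,0.2,0.9],[0,0,0,0,0,0.2,0.9],[0,0,0,0,0,0,0.9]]'
python3 -m crank '[[0,0,0,0,0,0.15,0.9],[0,0,0,0,0,0.15,0.9],[0,0,0,0,0,0,0.9]]'
```

```text
time_s: 6.3
eef_pos: [0.4459, -0.0542, 0.1749]
orientation: [3.142, -0.0, 0.0]
ft_force: [-0.3, 0.4, -2.5]
finger_gap: 0.0282
grasp_force: 50.0
time_s: 6.68
eef_pos: [0.4458, -0.0541, 0.1718]
orientation: [-3.142, -0.0, 0.0]
ft_force: [-0.2, 0.1, -2.8]
finger_gap: 0.0284
grasp_force: 50.0
```

Lid origin is now about 82.5 mm, with no contact so far.

```bash
python3 -m crank '[[0,0,0,0,0,0.1,0.9],[0,0,0,0,0,0.1,0.9],[0,0,0,0,0,0,0.9]]'
python3 -m crank '[[0,0,0,0,0,0.1,0.9],[0,0,0,0,0,0,0.9]]'
```

```text
time_s: 7.05
eef_pos: [0.446, -0.0541, 0.1704]
orientation: [3.141, 0.0, 0.001]
ft_force: [-2.2, 1.1, 4.5]
finger_gap: 0.0283
grasp_force: 50.7
time_s: 7.3
eef_pos: [0.446, -0.0541, 0.1702]
orientation: [3.141, 0.0, 0.001]
ft_force: [-4.2, 0.9, 13.6]
finger_gap: 0.028
grasp_force: 51.6
```

```bash
python3 -m crank '[[0,0,0,0,0,0,-1],[0,0,0,0,0,0,-1],[0,0,0,0,0,0,-1],[0,0,0,0,0,0,-1],[0,0,0,0,0,0,-1],[0,0,0,0,0,-3,-1],[0,0,0,0,0,-5,-1],[0,0,0,-2,0,-5,-1],[0,0,0,0,0,0,-1]]'
python3 - <<'E'
from h import *
import pickle
s=bot.read_state();m=bot.camera_model("wrist"); im=bot.camera("wrist")[:,:,::-1].copy(); cv2.imwrite("pics/w4.png",im)
pickle.dump(m,open("w4.pkl","wb"));print(s["eef_pos"],proj(m,[.446,-.0542,.119]),proj(m,[.446,-.0542,.097]),proj(m,[.446,-.0542,.086]))
E
```

```text
time_s: 8.43
eef_pos: [0.4268, -0.0546, 0.3026]
orientation: [3.138, -0.0, 0.012]
ft_force: [-0.1, 0.6, -0.2]
finger_gap: 0.0857
grasp_force: 0.0
[ 0.4268 -0.0546  0.3026] [255.6878 167.4392] [255.7701 161.189 ] [255.8068 158.4021]
```

View pics/w4.png

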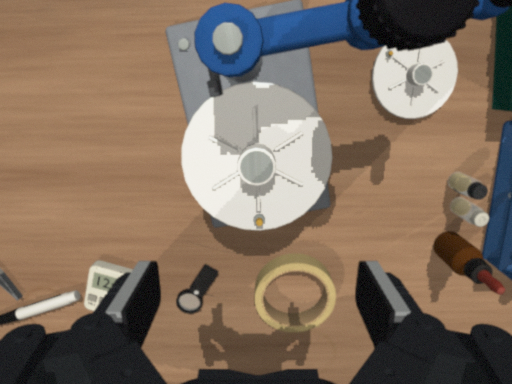

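The lid sits centred: boss at (257,166), expected (255.7,167.4), with no orange showing round the plate. Next I'll turn the tool to yaw ≈101.5° so that its x points from the peg to the post, and go to the peg.

```bash
python3 -m crank '[[0,0,-10.2,0,0,-1,-1],[0,0,-10.2,0,0,-1,-1],[0,0,-10.2,0,0,-1,-1],[0,0,-10.2,0,0,0,-1],[0,0,-10.2,0,0,0,-1],[0,0,-10.2,0,0,0,-1],[0,0,-10.2,0,0,0,-1],[0,0,-10.2,0,0,0,-1],[0,0,-10.2,0,0,0,-1],[0,0,-10.2,0,0,0,-1]]'
python3 -m crank '[[0,0,0,0,0,0,-1]]'
python3 -c "
from h import *
s=bot.read_state();print(step([.561,-.190,.32]),s['eef_pos'],R.from_rotvec(s['orientation']).as_matrix()[:,0],s['joints'])"
```

```text
time_s: 9.72
eef_pos: [0.4256, -0.054, 0.3269]
orientation: [-1.968, -2.445, 0.001]
ft_force: [0.6, -0.7, -0.4]
finger_gap: 0.0852
grasp_force: 0.0
time_s: 9.85
eef_pos: [0.4256, -0.054, 0.3272]
orientation: [-1.977, -2.438, 0.001]
ft_force: [-0.2, -0.2, 0.3]
finger_gap: 0.0854
grasp_force: 0.0
[-16.1038  10.4406   0.6713] [ 0.4256 -0.054   0.3272] [-0.2063  0.9785  0.0017] [-0.3874  0.0208  1.7587  0.0001  1.365  -0.5953]
```

```bash
python3 -m crank '[[0,0,0,-4,2.6,0,-1],[0,0,0,-4,2.6,0,-1],[0,0,0,-4,2.6,0,-1],[0,0,0,-4.1,2.6,0,-1],[0,0,0,0,0,2,-1],[0,0,0,0,0,3,-1],[0,0,0,0,0,0,-1],[0,0,0,0,0,0,-1]]'
python3 - <<'E'
from h import *
s=bot.read_state();m=bot.camera_model("wrist");im=bot.camera("wrist")[:,:,::-1].copy();cv2.imwrite("pics/w5.png",im)
print(step([.561,-.190,.242]),s['eef_pos'],s["ft_force"],"peg pred",proj(m,[.561,-.190,.197]),"knob",proj(m,[.547,-.1224,.226]))
E
```

```text
time_s: 10.85
eef_pos: [0.5614, -0.19, 0.2792]
orientation: [1.979, 2.44, 0.0]
ft_force: [-0.3, 0.1, 1.2]
finger_gap: 0.0853
grasp_force: 0.0
[ 0.0292 -0.0592  3.7896] [ 0.5614 -0.19    0.2792] [-0.2778  0.1498  1.1709] peg pred [259.4486 253.8859] knob [260.9642 115.9849]
```

View pics/w5.png

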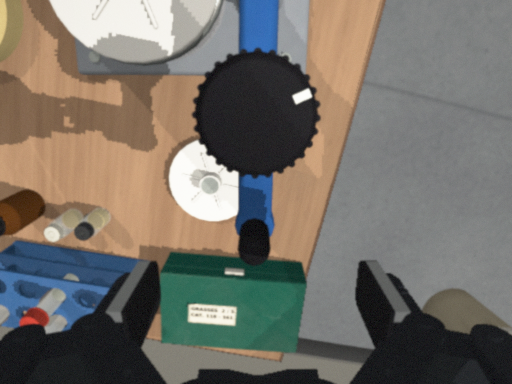

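The peg top is at about (254,250), predicted (259,254), and the knob at (257,112), predicted (261,116), so both agree to about 2 mm. Descending to pinch.

```bash
python3 -m crank '[[0,0,0,0,0,2,-1],[0,0,0,0,0,1.7,-1],[0,0,0,0,0,0,0.9],[0,0,0,0,0,0,0.9],[0,0,0,0,0,0,0.9],[0,0,0,0,0,0,0.9],[0,0,0,0,0,0,0.9],[0,0,0,0,0,0,0.9]]' 60
python3 -c "
from h import *
print(bot.read_state())"
```

```text
time_s: 11.9
eef_pos: [0.5613, -0.1902, 0.2427]
orientation: [1.976, 2.441, -0.0]
ft_force: [-1.1, -0.7, 6.0]
finger_gap: 0.0145
grasp_force: 58.9
{'time_s': 11.9, 'joints': array([-0.5147,  0.3792,  1.5186, -0.0003,  1.2425, -0.7241]), 'joint_vel': array([-0.0003, -0.0004,  0.0013,  0.    , -0.0001,  0.0004]), 'joint_efforts': array([  0.2946, -47.0501, -26.405 ,   0.3169,  -0.5143,   0.0361]), 'eef_pos': array([ 0.5613, -0.1902,  0.2427]), 'orientation': array([ 1.9761,  2.4406, -0.0001]), 'ft_force': array([-1.0792, -0.7109,  6.0067]), 'torque': array([-0.0088,  0.3258,  0.0212]), 'grasp_force': 58.86475517763756, 'finger_gap': 0.01452798389272861}
```

```bash
python3 -m crank '[[0,0,5,0.06,-1.35,0,0.9],[0,0,5,0.06,-1.35,0,0.9],[0,0,5,0.06,-1.35,0,0.9],[0,0,0,0,0,0,0.9]]'
cat > sw.py <<'E'
from h import *
s=bot.read_state();M=R.from_rotvec(s['orientation']).as_matrix();P=np.array([.530,-.0393]);d=s['eef_pos'][:2]-P
a=np.degrees(np.arctan2(d[1],d[0]))%360
print("r",np.hypot(*d),"swing deg",a-190.06,"yaw",np.degrees(np.arctan2(M[1,0],M[0,0])),"z",s['eef_pos'][2],s['ft_force'],s['torque'],s['finger_gap'],s["grasp_force"],s["joints"][5])
E
python3 sw.py
```

```text
time_s: 12.4
eef_pos: [0.5203, -0.193, 0.2427]
orientation: [2.279, 2.161, 0.0]
ft_force: [-1.2, 2.1, 6.4]
finger_gap: 0.0142
grasp_force: 59.5
r 0.15398080011422594 swing deg 76.316564852466 yaw 86.95699861067006 z 0.24271066024182408 [-1.1806  2.099   6.3606] [ 0.2065  0.4063 -0.0318] 0.014245284176119838 59.51116201817058 -0.5032272475814736
```

```bash
python3 -m crank '[[0,0,5,0.06,-1.35,0,0.9],[0,0,5,0.06,-1.35,0,0.9],[0,0,5,0.06,-1.35,0,0.9],[0,0,5,0.06,-1.35,0,0.9],[0,0,5,0.06,-1.35,0,0.9],[0,0,5,0.06,-1.35,0,0.9],[0,0,5,0.06,-1.35,0,0.9],[0,0,5,0.06,-1.35,0,0.9],[0,0,5,0.06,-1.35,0,0.9],[0,0,5,0.06,-1.35,0,0.9]]'
python3 sw.py
python3 -m crank '[[0,0,5,0.06,-1.35,0,0.9],[0,0,5,0.06,-1.35,0,0.9],[0,0,5,0.06,-1.35,0,0.9],[0,0,5,0.06,-1.35,0,0.9],[0,0,0,0,0,0,0.9]]';python3 sw.py
```

```text
time_s: 13.65
eef_pos: [0.4067, -0.1313, 0.2427]
orientation: [2.979, 0.992, 0.007]
ft_force: [6.7, 4.3, 3.2]
finger_gap: 0.0145
grasp_force: 59.1
r 0.15384885718529892 swing deg 26.662175554636264 yaw 36.85287068110322 z 0.24273314671664112 [6.7426 4.3212 3.1556] [ 0.5449 -0.9195  0.1582] 0.014541677978623954 59.09823478083126 0.35044145748731903
time_s: 14.28
eef_pos: [0.3824, -0.0827, 0.2427]
orientation: [3.107, 0.464, 0.008]
ft_force: [6.3, 4.9, 2.2]
finger_gap: 0.0144
grasp_force: 59.2
r 0.15386377143669522 swing deg 6.3134302758446665 yaw 16.996122367012692 z 0.24272971118045922 [6.3465 4.8871 2.2129] [ 0.6383 -0.8071  0.0737] 0.014361322159670193 59.17697251425125 0.7704562199391743
```

```bash
python3 -m crank '[[0,0,2,0.01,-0.54,0,0.9],[0,0,2,0.01,-0.54,0,0.9],[0,0,0,0,0,0,0.9]]'
python3 sw.py
python3 -m crank '[[0,0,1,0,-0.27,0,0.9],[0,0,0,0,0,0,0.9]]';python3 sw.py
python3 -m crank '[[0,0,1,0,-0.27,0,0.9],[0,0,0,0,0,0,0.9]]';python3 sw.py
```

```text
time_s: 14.65
eef_pos: [0.3799, -0.073, 0.2427]
orientation: [3.121, 0.356, 0.008]
ft_force: [5.3, 2.6, 3.3]
finger_gap: 0.0148
grasp_force: 59.1
r 0.15385621340257344 swing deg 2.5825322488060465 yaw 13.012415088615487 z 0.24272012041889085 [5.276  2.6148 3.3057] [ 0.4772 -0.7619  0.1066] 0.014830144175280682 59.12829766399227 0.8606759214621937
time_s: 14.9
eef_pos: [0.3794, -0.0708, 0.2427]
orientation: [3.123, 0.329, 0.008]
ft_force: [6.0, 1.1, 1.4]
finger_gap: 0.0148
grasp_force: 59.0
r 0.15385976423012068 swing deg 1.7378619288501795 yaw 12.022811986930146 z 0.24274055410522122 [5.9582 1.088  1.3632] [ 0.224  -0.7794  0.1237] 0.014813140920052596 59.0364103380125 0.8833251077590377
time_s: 15.15
eef_pos: [0.3789, -0.0682, 0.2427]
orientation: [3.126, 0.302, 0.008]
ft_force: [5.5, 1.0, 1.9]
finger_gap: 0.0146
grasp_force: 59.0
r 0.15385720016377658 swing deg 0.7476652558447654 yaw 11.022305598418235 z 0.24273562226779555 [5.4785 1.0251 1.9109] [ 0.3029 -0.8428  0.1689] 0.014599255736996816 59.01194564066827 0.9064711124056483
```

```bash
for i in 1 2; do python3 -m crank '[[0,0,0.5,0,-0.2,0,0.9],[0,0,0,0,0,0,0.9]]' >/dev/null;python3 sw.py; done
```

```text
r 0.15385845962805467 swing deg 0.4909279790496157 yaw 10.550350070865031 z 0.24277270229066827 [ 6.3609 -6.0212 -2.1326] [-0.6712 -0.8415  0.2839] 0.01443897034437909 58.89028086327016 0.9193268362634828
r 0.15381050846082805 swing deg 0.3614520718972756 yaw 10.079193802865493 z 0.24278240875595136 [  6.3814 -13.7796  -5.3579] [-1.8927 -0.8552  0.3751] 0.014621899196482126 58.90389310894534 0.9322502527241786
```

The stop is reached: the reaction force is rising and the peg no longer moves. Releasing, rising, shifting 6.9 cm along tool x to the screw axis, and winding the wrist back for a full-range turn.

```bash
python3 -m crank '[[0,0,0,0,0.15,0,0.9],[0,0,0,0,0,0,-1],[0,0,0,0,0,0,-1],[0,0,0,0,0,0,-1],[0,0,0,0,0,0,-1],[0,0,0,0,0,-3,-1],[0,0,0,0,0,-4,-1],[0,0,0,3.4,0,0,-1],[0,0,0,3.5,0,0,-1],[0,0,-10,0,0,0,-1]]'
python3 -m crank '[[0,0,-10.5,0,0,0,-1],[0,0,-10.5,0,0,0,-1],[0,0,-10.5,0,0,0,-1],[0,0,-10.5,0,0,0,-1],[0,0,-10.5,0,0,0,-1],[0,0,-10.5,0,0,0,-1],[0,0,-10.5,0,0,0,-1],[0,0,-10.5,0,0,0,-1],[0,0,-10.5,0,0,0,-1],[0,0,-10.5,0,0,0,-1]]' >/dev/null
python3 -m crank '[[0,0,-10.5,0,0,0,-1],[0,0,-10.5,0,0,0,-1],[0,0,-10.5,0,0,0,-1],[0,0,-10.5,0,0,0,-1],[0,0,-10.5,0,0,0,-1],[0,0,-10.5,0,0,0,-1],[0,0,-10.5,0,0,0,-1],[0,0,-10.5,0,0,0,-1],[0,0,-10.5,0,0,0,-1],[0,0,0,0,0,0,-1]]' >/dev/null
python3 - <<'E'
from h import *
s=bot.read_state();m=bot.camera_model("wrist");im=bot.camera("wrist")[:,:,::-1].copy();cv2.imwrite("pics/w6.png",im)
a=bot.camera("top")[:,:,::-1][145:235,215:315]; a=cv2.resize(a,None,fx=3,fy=3)
c=np.hstack([im,np.vstack([a[:270,:280],np.zeros((114,280,3),np.uint8)])]);cv2.imwrite("pics/c6.png",c)
print(s["eef_pos"],s["joints"][5],step([.4463,-.0542,.268]),[proj(m,[.4463,-.0542,z]) for z in(.22,.225,.23)],proj(m,[.3774,-.0662,.197]))
E
```

```text
time_s: 16.9
eef_pos: [0.4461, -0.0532, 0.3117]
orientation: [-3.092, -0.553, -0.001]
ft_force: [-0.4, 0.2, 0.9]
finger_gap: 0.0854
grasp_force: 0.0
[ 0.4443 -0.0534  0.3118] -2.6285572717109793 [-0.1056 -0.1863  4.3789] [array([253.1005, 249.757 ]), array([252.9917, 254.3286]), array([252.877 , 259.1517])] [318.2805 126.0122]
```

View pics/c6.png

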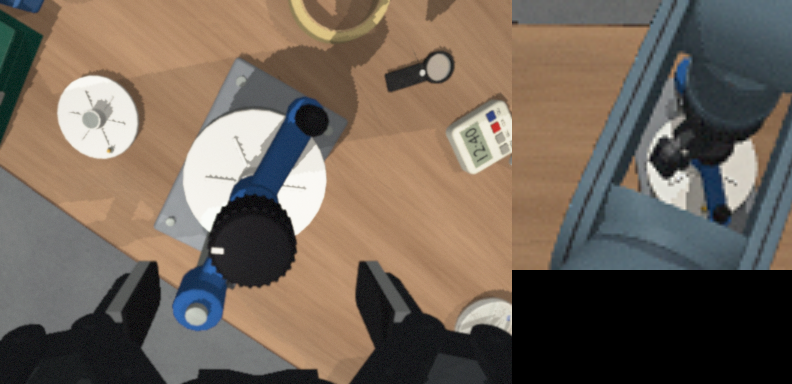

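The arm is over the lid, with the peg at (313,120) and the knob top at (252,243). Both lie near their predictions, and the knob top works out at about 0.219. Descending to grip the knob.

```bash
python3 -m crank '[[0,0,0,0,-0.1,2,-1],[0,0,0,0,0,2,-1],[0,0,0,0,0,0.7,-1],[0,0,0,0,0,0,0.9],[0,0,0,0,0,0,0.9],[0,0,0,0,0,0,0.9],[0,0,0,0,0,0,0.9],[0,0,0,0,0,0,0.9]]' 70
cat > tq.py <<'E'
from h import *
s=bot.read_state();M=R.from_rotvec(s['orientation']).as_matrix()
print("yaw",np.degrees(np.arctan2(M[1,0],M[0,0])),s['eef_pos'],s['ft_force'],"tau",s['torque'],"gap",s['finger_gap'],s["grasp_force"],"q6",s["joints"][5],"e6",s["joint_efforts"][5])
E
python3 tq.py
```

```text
time_s: 20.5
eef_pos: [0.4462, -0.0553, 0.2663]
orientation: [-1.06, 2.954, -0.006]
ft_force: [2.1, -3.9, 6.7]
finger_gap: 0.0442
grasp_force: 71.1
yaw -140.51976518091132 [ 0.4462 -0.0553  0.2663] [ 2.0951 -3.8755  6.6751] tau [-0.766  -0.196  -0.0953] gap 0.044178623188350426 71.07933640480042 q6 -2.6310663165907258 e6 -0.0748447934165597
```

```bash
python3 -m crank '[[0,0,9,0,0,0.06,0.9],[0,0,9,0,0,0.06,0.9],[0,0,9,0,0,0.06,0.9],[0,0,9,0,0,0.06,0.9]]' >/dev/null; python3 tq.py
python3 -m crank '[[0,0,6,0,0,0.04,0.9],[0,0,6,0,0,0.04,0.9]]' >/dev/null; python3 tq.py
python3 -m crank '[[0,0,3,0,0,0.02,0.9],[0,0,3,0,0,0.02,0.9]]' >/dev/null; python3 tq.py
```

```text
yaw -176.77137809622502 [ 0.446  -0.0548  0.2639] [ 0.3511 -2.6012  6.8098] tau [-0.5691 -0.1412  0.3164] gap 0.0444048361666947 71.40988111495972 q6 -1.9980942393450458 e6 -1.4044428616762161
yaw 171.32925911432721 [ 0.446  -0.0547  0.2631] [ 0.9241 -1.9447  7.1997] tau [-0.519  -0.0977  0.2956] gap 0.04454339810446803 71.41456961631775 q6 -1.7903802585579922 e6 -0.8436300046741962
yaw 165.43147967550624 [ 0.446  -0.0546  0.2627] [ 1.6642 -0.996   8.4724] tau [-0.5349 -0.1173  0.3005] gap 0.044428398742525695 71.41587853431702 q6 -1.6873926003258877 e6 -0.28941649943590164
```

```bash
cat > tz.py <<'E'
from h import *
import sys
t=[]
s=bot.read_state();t=s['torque'][2];M=R.from_rotvec(s['orientation']).as_matrix()
print("yaw %.2f z %.4f tz %.3f fz %.1f q6 %.2f t %.2f gap %.4f"%(np.degrees(np.arctan2(M[1,0],M[0,0])),s['eef_pos'][2],t,s['ft_force'][2],s['joints'][5],s['time_s'],s['finger_gap']))
sys.exit(t>.34)
E
python3 -m crank '[[0,0,4.5,0,0,0.03,0.9],[0,0,4.5,0,0,0.03,0.9]]' >/dev/null; python3 tz.py &&
python3 -m crank '[[0,0,4.5,0,0,0.03,0.9],[0,0,4.5,0,0,0.03,0.9]]' >/dev/null && python3 tz.py &&
python3 -m crank '[[0,0,4.5,0,0,0.03,0.9],[0,0,4.5,0,0,0.03,0.9]]' >/dev/null && python3 tz.py &&
python3 -m crank '[[0,0,4.5,0,0,0.03,0.9],[0,0,4.5,0,0,0.03,0.9]]' >/dev/null && python3 tz.py &&
python3 -m crank '[[0,0,4.5,0,0,0.03,0.9],[0,0,4.5,0,0,0.03,0.9]]' >/dev/null && python3 tz.py &&
python3 -m crank '[[0,0,4.5,0,0,0.03,0.9],[0,0,4.5,0,0,0.03,0.9]]' >/dev/null && python3 tz.py
```

```text
yaw 156.39 z 0.2621 tz 0.280 fz 6.5 q6 -1.53 t 21.75 gap 0.0440False
```

```bash
sed -i 's/sys.exit(t>.34)/sys.exit(int(t>.34))/' tz.py
python3 -m crank '[[0,0,4.5,0,0,0.03,0.9],[0,0,4.5,0,0,0.03,0.9]]' >/dev/null && python3 tz.py &&
python3 -m crank '[[0,0,4.5,0,0,0.03,0.9],[0,0,4.5,0,0,0.03,0.9]]' >/dev/null && python3 tz.py &&
python3 -m crank '[[0,0,4.5,0,0,0.03,0.9],[0,0,4.5,0,0,0.03,0.9]]' >/dev/null && python3 tz.py &&
python3 -m crank '[[0,0,4.5,0,0,0.03,0.9],[0,0,4.5,0,0,0.03,0.9]]' >/dev/null && python3 tz.py &&
python3 -m crank '[[0,0,4.5,0,0,0.03,0.9],[0,0,4.5,0,0,0.03,0.9]]' >/dev/null && python3 tz.py &&
python3 -m crank '[[0,0,4.5,0,0,0.03,0.9],[0,0,4.5,0,0,0.03,0.9]]' >/dev/null && python3 tz.py &&
python3 -m crank '[[0,0,4.5,0,0,0.03,0.9],[0,0,4.5,0,0,0.03,0.9]]' >/dev/null && python3 tz.py &&
python3 -m crank '[[0,0,4.5,0,0,0.03,0.9],[0,0,4.5,0,0,0.03,0.9]]' >/dev/null && python3 tz.py
```

```text
yaw 147.39 z 0.2615 tz 0.310 fz 7.6 q6 -1.37 t 22.00 gap 0.0442
yaw 138.38 z 0.2609 tz 0.292 fz 7.3 q6 -1.22 t 22.25 gap 0.0443
yaw 129.39 z 0.2603 tz 0.263 fz 7.6 q6 -1.06 t 22.50 gap 0.0442
yaw 120.38 z 0.2597 tz 0.293 fz 6.9 q6 -0.90 t 22.75 gap 0.0444
yaw 111.38 z 0.2591 tz 0.263 fz 7.0 q6 -0.74 t 23.00 gap 0.0440
yaw 102.38 z 0.2585 tz 0.294 fz 5.6 q6 -0.59 t 23.25 gap 0.0440
yaw 93.38 z 0.2579 tz 0.231 fz 5.5 q6 -0.43 t 23.50 gap 0.0440
yaw 84.37 z 0.2573 tz 0.278 fz 5.0 q6 -0.27 t 23.75 gap 0.0441
```

```bash
python3 -m crank '[[0,0,4.5,0,0,0.03,0.9],[0,0,4.5,0,0,0.03,0.9]]' >/dev/null && python3 tz.py &&
python3 -m crank '[[0,0,4.5,0,0,0.03,0.9],[0,0,4.5,0,0,0.03,0.9]]' >/dev/null && python3 tz.py &&
python3 -m crank '[[0,0,4.5,0,0,0.03,0.9],[0,0,4.5,0,0,0.03,0.9]]' >/dev/null && python3 tz.py &&
python3 -m crank '[[0,0,4.5,0,0,0.03,0.9],[0,0,4.5,0,0,0.03,0.9]]' >/dev/null && python3 tz.py &&
python3 -m crank '[[0,0,4.5,0,0,0.03,0.9],[0,0,4.5,0,0,0.03,0.9]]' >/dev/null && python3 tz.py &&
python3 -m crank '[[0,0,4.5,0,0,0.03,0.9],[0,0,4.5,0,0,0.03,0.9]]' >/dev/null && python3 tz.py &&
python3 -m crank '[[0,0,4.5,0,0,0.03,0.9],[0,0,4.5,0,0,0.03,0.9]]' >/dev/null && python3 tz.py &&
python3 -m crank '[[0,0,4.5,0,0,0.03,0.9],[0,0,4.5,0,0,0.03,0.9]]' >/dev/null && python3 tz.py
```

```text
yaw 75.37 z 0.2567 tz 0.268 fz 5.1 q6 -0.12 t 24.00 gap 0.0442
yaw 66.36 z 0.2561 tz 0.316 fz 4.9 q6 0.04 t 24.25 gap 0.0446
yaw 57.36 z 0.2556 tz 0.336 fz 6.2 q6 0.20 t 24.50 gap 0.0447
yaw 48.37 z 0.2552 tz 0.373 fz 6.5 q6 0.36 t 24.75 gap 0.0445
```

```bash
sed -i 's/t>.34/t>.47/' tz.py
python3 -m crank '[[0,0,3,0,0,0.02,0.9]]' >/dev/null && python3 tz.py &&
python3 -m crank '[[0,0,3,0,0,0.02,0.9]]' >/dev/null && python3 tz.py &&
python3 -m crank '[[0,0,0,0,0,0,0.9]]' >/dev/null && python3 tz.py
python3 tq.py
```

```text
yaw 45.40 z 0.2550 tz 0.358 fz 7.3 q6 0.41 t 24.88 gap 0.0444
yaw 42.42 z 0.2549 tz 0.416 fz 7.8 q6 0.46 t 25.00 gap 0.0445
yaw 42.45 z 0.2549 tz -0.059 fz 6.5 q6 0.46 t 25.12 gap 0.0449
yaw 42.44819756936327 [ 0.4474 -0.0542  0.2549] [ 6.4302 -0.3194  6.465 ] tau [ 0.4217 -0.5221 -0.059 ] gap 0.04489078640484475 71.3647735118866 q6 0.458485481103747 e6 0.1376291736960411
```

```bash
python3 -m crank '[[0,0,1.5,0,0,0.01,0.9]]' >/dev/null && python3 tz.py;python3 -m crank '[[0,0,1.5,0,0,0.01,0.9]]' >/dev/null && python3 tz.py
```

```text
yaw 40.98 z 0.2548 tz 0.450 fz 7.1 q6 0.48 t 25.25 gap 0.0445
yaw 39.48 z 0.2548 tz 0.414 fz 7.6 q6 0.51 t 25.38 gap 0.0442
```

Torque while turning is about 0.43 against 0.28 when free, which gives a foot force of about 37 N: snug. Releasing and withdrawing.

```bash
python3 -m crank '[[0,0,0,0,0,0,-1],[0,0,0,0,0,0,-1],[0,0,0,0,0,0,-1],[0,0,0,0,0,0,-1],[0,0,0,0,0,-2,-1],[0,0,0,0,0,-4,-1],[0,0,0,0,0,-5,-1],[0,0,0,0,0,0,-1],[0,0,0,0,0,0,-1]]'
python3 - <<'E'
from h import *
im=bot.camera("wrist")[:,:,::-1]; s=bot.camera("side")[:,:,::-1][100:240,180:320]
cv2.imwrite("pics/f.png",np.hstack([cv2.resize(im,(480,360)),cv2.resize(s,(320,360))[:, :320]]))
E
```

```text
time_s: 26.5
eef_pos: [0.4447, -0.0541, 0.3624]
orientation: [-2.956, -1.061, 0.001]
ft_force: [0.0, -0.7, -0.0]
finger_gap: 0.0854
grasp_force: 0.0
```

View pics/f.png

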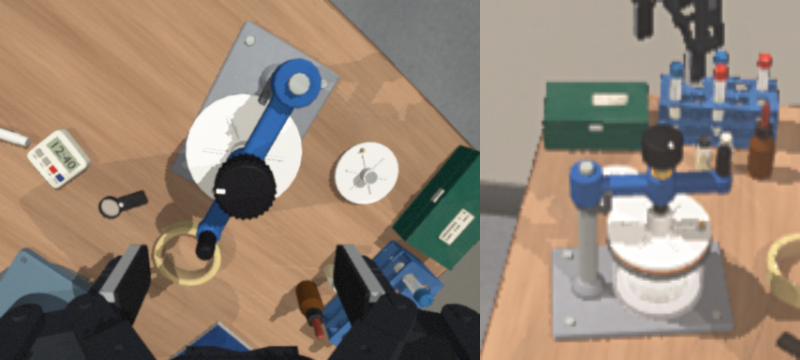

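The lid is seated level in the jar, with the arm closed over it and the foot on the boss (side crop at (660,215)). The vials and bottle are still standing and the robot is clear.

```bash
python3 -c "
from workcell import bot
print(bot.hand_in())"
```

```text
the job is handed in; nothing more can be done
None
```

I closed the jar and handed it in at about 26.5 s: the larger lid is in the mouth, the arm is at its stop, and the screw is down at roughly 37 N (estimated from knob torque, inside the 25–65 N snug range); no verdict was returned.

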